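Pin the bench peg in its working position

TASK

On the goldsmith's bench, swing the wooden bench peg home against its stop so that its hole lines up with the hole in the sloping steel mount. Then take the black-handled ball-lock pin from the wooden caddy and, holding its red thumb button squeezed in, slide the pin through both holes until its flange rests on the wood; release it so that the button springs out and the balls lock it under the plate. Leave all other things on the bench where they are.

Things in the scene. Friction and masses are not known exactly. Their poses are not given: they have to be found in the camera images.
- mount_hole (a point): Point where the mount's hole axis meets the TOP face of the wooden peg when the peg is home. z: the hole axis, up out of the plate, 30 deg from vertical, leaning to the low side (roughly to the robot); x: up the slope; y: across it. Hole 13.8 mm wide through wood (12 mm), 1 mm gap and steel (12 mm): the steel's underside is 25 mm below this point, then 50 mm or more of free space.
- peg (a joint): Angle (rad) of the wooden bench peg about its pivot (axis: mount_hole z). 0 = home against the stop, the hard end of its travel, holes in line; positive = swung out towards mount_hole -y, 1.1 at most. Stiff pivot: it stays where it is left; about 2 to 4 N at the post turns it.
- peg_post (a point): Brass post standing on the wooden bench peg (a board 172 mm long, 60 mm wide, with a V notch at its free end), 103 mm from the pivot; 36 mm tall above the wood, 14 mm thick in the middle, 18 mm at the top, 20 mm at the foot. The point is half-way up, on its axis; z: up the post, x: to the pivot. Push it sideways or pinch it to swing the peg.
- peg_hole (a point): Centre of the hole in the wooden peg, at its top face; 55 mm from the pivot, ringed with bright metal. Meets mount_hole when the peg is home. Same axes as peg_post.
- caddy_hole0 (a point): Mouth of one of the two 23 mm holes in the fixed dark wooden caddy block (70 x 150 x 62 mm tall), holes 80 mm apart; on its top face. The pin stands in one hole and the graver in the other, either way round.
- caddy_hole1 (a point): Mouth of the other hole of the caddy.
- pin_grip (a point): Centre of the black handle of the ball-lock pin (about 130 g, upright in the caddy), on the shank's axis, 27 mm above the flange's underside; z: up from nose to handle. Handle 20 mm thick in x, 40 mm tall (top 19 mm above the point); in y from +14 mm (flat back) to -10 mm, with the red thumb button on its -y side. Squeezed along y between two fingers it is 28 mm wide.
- pin_nose (a point): Tip of the pin's tapered nose (5 mm wide, growing to the 12 mm shank over 10 mm), 47 mm below the flange's underside. Two locking balls, 28 to 33 mm below the flange, stand out 3 mm at the shank's -y and +y sides while the button is free (too wide for the mount's hole) and draw in when it is pressed over 3 mm.
- pin_button (a joint): Travel (m) of the red thumb button into the handle: 0 = free (balls out), 0.005 = fully in (balls drawn in). Button 16 mm wide, 26 mm tall, centred 1 mm above pin_grip; its face is at pin y = -19 mm when free, -14 mm when pressed in. Spring 2.5 N at the start, about 9 N fully in.
- graver: Bystander: wooden-handled graver standing in the other caddy hole; handle 29 mm wide at its foot, 55 mm tall above the caddy; origin at the handle's underside.
- jar: Bystander: amber jar, 52 mm wide, 65 mm tall; origin under its centre.
- anvil: Bystander: steel bench block 60 x 60 x 24 mm; origin under its centre.
- goldring: Bystander: gold-coloured ring 23 mm wide, 7 mm high, lying on the bench block; origin under its centre.
- hammer: Bystander: hammer 200 mm long lying at the back.
- mandrel: Bystander: steel ring mandrel, cone 170 mm tall on a 70 mm foot; origin under its centre.
- brush: Bystander: brush 160 mm long lying at the back.
- mount_pivot (a point): Pivot of the peg, dark round cap, on the fixed steel mount at the steel plate's top face; same axes as mount_hole, from which it lies +55 mm along x. The mount: a steel plate 125 x 100 x 12 mm sloping 30 deg, on two walls and a dark foot 150 x 120 mm; a brass stop at its +y side. The wooden peg lies 1 to 13 mm above the steel.
- pin_flange (a point): On the pin's axis at the underside of its round flange (32 mm wide, 6 mm thick), which rests on the caddy, later on the wood; same axes as pin_grip. Below it is the 12 mm shank.
- flux: Bystander: blue bottle, 40 mm wide, 95 mm tall, standing close beside the caddy on its robot side; origin under its centre.
Things that resemble listed ones, but are neither listed nor needed, are in the scene too. Leave any green look-alike of the part that bears pin_grip alone. Leave any blue look-alike of the part that bears mount_hole alone.

How it is judged (in metres and radians):
On the way, in this order (a step that is already met when the one before it is completed fails the run):
1. the bench peg is swung home, its hole in line with the mount's, while the pin's nose is still outside the hole (value of joint peg below 0.03 rad and distance between pin_nose and mount_hole above 0.02 m), for 0.2 s.
2. with the button held in, the pin's nose is 16 to 34 mm down the hole, in line with it (value of joint pin_button above 0.003 m and z of pin_nose in the frame of mount_hole below -0.016 m and distance between pin_nose and mount_hole below 0.034 m and angle between the z axis of pin_flange and the z axis of mount_hole, either way round below 0.2 rad), for 0.05 s.
At the end, for the whole second after the job is handed in: The peg is home (within 0.04 rad), the pin stands through both holes with its flange within 6 mm of the home position on the wood and within 0.12 rad of the hole axis, its button is fully out (less than 1.5 mm pressed, so the balls are out under the plate), and it is at rest (value of joint peg below 0.04 rad and distance between pin_flange and mount_hole below 0.006 m and angle between the z axis of pin_flange and the z axis of mount_hole, either way round below 0.12 rad and value of joint pin_button below 0.0015 m and linear speed of pin below 0.02 m/s); the robot touches nothing.
It fails at once if a standing bystander (jar, mandrel, blue bottle) is moved more than 30 mm (distance of any of jar, mandrel, flux from where it was at the start of the episode above 0.03 m).
It fails at once if the graver is moved more than 30 mm (distance of graver from where it was at the start of the episode above 0.03 m).
It fails at once if the bench block or the ring on it is moved more than 30 mm (distance of any of anvil, goldring from where it was at the start of the episode above 0.03 m).
It fails at once if the hammer or the brush is moved more than 30 mm (distance of any of hammer, brush from where it was at the start of the episode above 0.03 m).
It also fails if it takes over 61 s, if anything falls off the work surface, if the arm or the gripper's body presses on something with over 40 N, if the wrist force passes 120 N, or if a joint passes its speed limit or range.

ROBOT

A 6-joint arm with a two-finger parallel gripper is mounted at the origin on the work surface. World frame = base frame: x ahead of the robot, y to its left, z up, the work surface at z = 0. Lengths are in m, angles in degrees, forces in N, time in s.
With the tool pointing down it reaches from about 0.375 to 0.9 m from the base axis. Payload 3.1 kg.
Tool frame: the origin (TCP) lies on the centre line of the jaws, within the pads' length; the fingertips stand 25 mm ahead of it and the grasp point (between the pads) lies 6 mm ahead of it; z points along the fingers, y is the line along which they close (so a half turn about z gives the same grasp; the last joint's range is limited). The gripper opens to 87 mm and grips with 3 to 60 N. Pads are 19 mm wide; open, the fingers measure 117 mm over their backs; the gripper's body (75 mm by 190 mm) begins 51 mm behind the grasp point.
Start: joints at [-81.045, 30.224, 82.088, -0, 67.689, -10.227], TCP at [0.205, -0.59, 0.248] pointing down, gripper open.
Joint ranges: [-176.69, 176.69], [-43.24, 126.21], [12.49, 139.97], [-82, 262], [0, 151.66], [-163.58, 163.58]. Speed limits (degrees/s): [159.86, 159.86, 180, 180, 180, 180].

INTERFACE

Orientations are given as a 3x3 rotation matrix whose columns are the frame's x, y, z axes.
In Python, from rig import * gives the robot as it stands.
- The arm moves only by the tool step_arm, never from a script. Its argument "steps" is a list of rows, each a list of 7 numbers: the shift along the tool's x, y, z normalised to -1 to 1, where 1 is 0.3 m, then the turn, a rotation vector about the tool's x, y, z normalised to -1 to 1, where 1 is 45 degrees, then the gripper's target within -1 to 1 (shut at 1, half-way at 0, fully open at -1). A call has 1 to 8 rows; each row is the pose to reach, as a shift and turn from the pose commanded when the call began, along the tool's axes at that moment; what a row does not reach only later rows make up. A row lasts 1/12 s, in which the tool goes at most 41.7 mm and 7.16 degrees, less where a joint would pass 70% of its speed; a pose out of reach is approached as far as the arm can. A call with a number of a shift or a turn outside -1 to 1 is refused whole. A call with a gripper value outside its range is refused whole. The fingers move at their own pace and stop on an object; the grip force is fixed at half the most. Time passes only in rows, so rows that repeat a pose let the fingers close. It gives the time, the measured TCP pose, the force, the opening and the grip force at its end, in the units of the state.
- read_state(): the state, without advancing time (a new reading comes with each control period).
- capture(name): name is "scene" or "top" or "wrist"; returns a dict with "image" (420x560x3 uint8, red, green, blue), "vertical_fov" (degrees; the focal length in pixels is half the picture's height over the tangent of half this angle, whatever the lens; pixels are square), "cx", "cy" (the principal point, pixels), "k1" (the pictures are not rectified: a ray, as slopes to the right and down, at radius r is drawn at 1 + k1 r^2 times it, then the intrinsics apply), "world_from_camera" (4x4, takes a point from camera to world coordinates); the wrist camera has in their place "T_tool_cam" (4x4, takes a point from camera to tool coordinates, whose origin is the TCP and whose axes are the flange's). Camera axes: x right, y down, z forward; pixel columns grow to the right and rows downward; lengths in m; the calibration is good to about 2 mm. A picture is of the moment at which its call begins: read the wrist's pose just before it. There is no depth.
- hand_in(): hands the job in; it is judged then, once.
The state is a dict: "time_s": time; "joint_positions": joint angles; "qvel": joint speeds; "tau": joint torques, N m; "position": TCP position; "tcp_rot": TCP orientation; "force": force on the tool from outside, world axes, zero at the start; "moment": the same for the moment, N m; "opening": opening from 0.0 (shut) to 1.0 (fully open); "grasp_force": force on a finger pad.
Only numpy, scipy, OpenCV 4.12 (cv2) and the standard library are available. Lean on these libraries where they do the work, as an engineer would, in place of code of your own. Each camera call takes 0.05 s, during which the arm holds its last target. There are 200 camera calls.

## Working session

There is one attempt and no reset: what is moved stays moved. The work goes in short steps, Python scripts to look and compute and a tool call to move; the robot and the scene stay as the last step left them, time stands still between calls to the robot, and variables do not carry over. Pictures are saved under pics/ and viewed, at most 10 in all, crops included, and the job is handed in when it is done.

Besides the shell and the picture viewer there is one more tool, called after "Call:" in YAML: its name, and indented under it one key for each argument. step_arm: Moves the arm, as the interface text tells. Scaled input: -1 to 1 covers 0.3 m each way for a shift and 45 degrees each way for a turn. Its arguments: {"type":"object","properties":{"steps":{"type":"array"}},"required":["steps"]}

```bash
ls; mkdir -p pics; cat > h.py <<'E'
from rig import *
import numpy as np, cv2, json
def save(name,fn):
    c=capture(name); cv2.imwrite(f'pics/{fn}.png',c['image'][:,:,::-1])
    d={k:(np.array(v).tolist()) for k,v in c.items() if k!='image'}
    if name=='wrist':
        s=read_state(); T=np.eye(4); T[:3,:3]=s['tcp_rot']; T[:3,3]=s['position']
        d['world_from_camera']=(T@np.array(c['T_tool_cam'])).tolist()
    json.dump(d,open(f'pics/{fn}.json','w')); return c['image']
class Cam:
    def __init__(s,fn):
        d=json.load(open(f'pics/{fn}.json')); s.im=cv2.imread(f'pics/{fn}.png'); H=s.im.shape[0]
        s.f=H/2/np.tan(np.radians(d['vertical_fov'])/2); s.cx,s.cy,s.k1=d['cx'],d['cy'],d['k1']; s.T=np.array(d['world_from_camera'])
    def ray(s,u,v):
        K=np.array([[s.f,0,s.cx],[0,s.f,s.cy],[0,0,1]])
        p=cv2.undistortPoints(np.array([[[u,v]]],float),K,np.array([s.k1,0,0,0,0.]))[0,0]
        return s.T[:3,3], s.T[:3,:3]@np.array([p[0],p[1],1])
    def plane(s,u,v,z=0,n=(0,0,1),p0=None):
        o,d=s.ray(u,v); n=np.array(n); p0=np.array([0,0,z]) if p0 is None else np.array(p0)
        return o+d*((p0-o)@n)/(d@n)
    def proj(s,P):
        q=np.linalg.inv(s.T)@np.append(P,1); x,y=q[0]/q[2],q[1]/q[2]; g=1+s.k1*(x*x+y*y)
        return np.array([s.f*x*g+s.cx,s.f*y*g+s.cy])
def tri(*rays):
    A=np.zeros((3,3));b=np.zeros(3)
    for o,d in rays:
        d=d/np.linalg.norm(d);M=np.eye(3)-np.outer(d,d);A+=M;b+=M@o
    p=np.linalg.solve(A,b)
    return p,[np.linalg.norm(np.cross(p-o,d/np.linalg.norm(d))) for o,d in rays]
E
python3 - <<'E'
from h import *
for n in('scene','top','wrist'):
    save(n,n+'0')
    c=Cam(n+'0'); print(n,c.f,c.cx,c.cy,c.k1,c.T.round(3).tolist())
s=read_state();print(s)
E
```

```text
pics
scene 470.5997463152246 283.96283621730004 209.1793567828373 0.031870826668044146 [[-0.488, 0.575, -0.657, 1.241], [0.873, 0.312, -0.375, 0.452], [-0.011, -0.756, -0.654, 0.816], [0.0, 0.0, 0.0, 1.0]]
top 427.84397187595584 279.06292820586276 204.31584477204882 -0.13032353437638214 [[-0.004, -0.987, 0.16, 0.367], [-1.0, -0.0, -0.023, 0.053], [0.023, -0.16, -0.987, 1.208], [0.0, 0.0, 0.0, 1.0]]
wrist 368.5871887098815 277.02135370669214 209.92742266196456 -0.0016454749858381779 [[0.328, -0.904, -0.275, 0.281], [-0.945, -0.315, -0.093, -0.564], [-0.002, 0.291, -0.957, 0.384], [0.0, 0.0, 0.0, 1.0]]
{'time_s': 0.15, 'joint_positions': array([-8.10439411e+01,  3.02680767e+01,  8.21380802e+01,  4.92381271e-04,
        6.76884894e+01, -1.02282147e+01]), 'qvel': array([-0.07653664, -0.02236433, -0.16369884,  0.00227102, -0.09122349,
        0.01087621]), 'tau': array([ 5.74838286e-04, -4.40428483e+01, -1.76842993e+01,  6.34017773e-02,
        5.52564638e-02, -1.06165112e-04]), 'position': array([ 0.20532066, -0.58978011,  0.24678997]), 'tcp_rot': array([[ 9.44467713e-01,  3.28604134e-01, -2.49307508e-04],
       [ 3.28604091e-01, -9.44466349e-01,  1.63298589e-03],
       [ 3.01143362e-04, -1.62422591e-03, -9.99998636e-01]]), 'force': array([ 0.42394558, -0.45047325, -0.44509666]), 'moment': array([ 0.01624144, -0.00194783,  0.00862301]), 'grasp_force': 0.0, 'opening': 1.0024352607541829}
```

View pics/scene0.png

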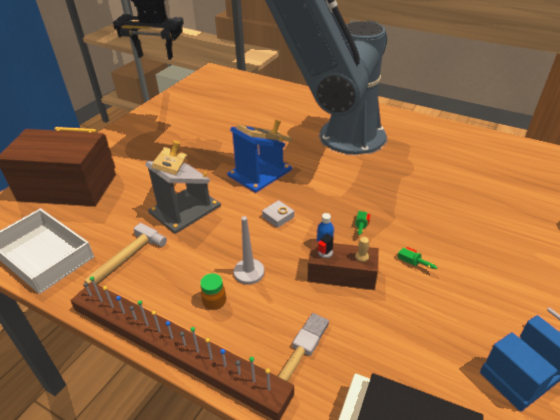

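View pics/top0.png

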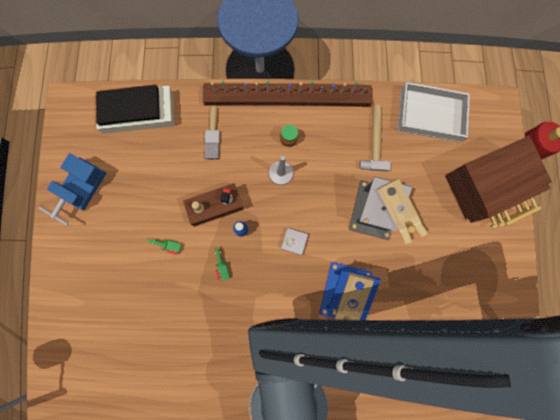

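The scene view shows the mount near (180,190), with the peg swung out, and the pin with its red button at (322,247). The top view shows the mount at (385,205), the pin at (227,198), the graver at (197,207) and the flux bottle at (240,228). Next I'll zoom in on these.

```bash
python3 - <<'E'
from h import *
t=cv2.imread('pics/top0.png');s=cv2.imread('pics/scene0.png')
def crop(im,u,v,w,h): return cv2.resize(im[v:v+h,u:u+w],(400,300),interpolation=cv2.INTER_CUBIC)
o=np.vstack([np.hstack([crop(t,340,170,100,75),crop(s,135,130,100,75)]),np.hstack([crop(t,180,170,80,60),crop(s,295,205,100,75)])])
cv2.imwrite('pics/z.png',o)
E
```

```text
(no output)
```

View pics/z.png

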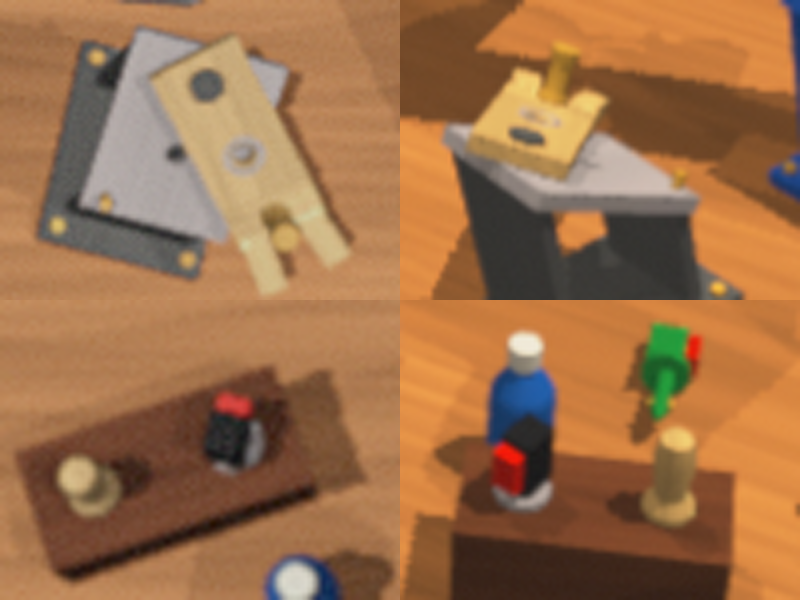

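The crops (top view left, scene view right) show these features:

| Feature | Top px | Scene px |
|---|---|---|
| Pivot cap | (391.5,191) | (166.5,164) |
| Peg hole | (401,208) | (170,158) |
| Post top | (411,229) | (176,142) |
| Steel hole | (384,208) | hidden |
| Pin red button | (226.5,191) | (322,247) |

The button faces away from the robot (+x).

```bash
python3 - <<'E'
from h import *
t=Cam('top0');s=Cam('scene0')
for n,a,b in [('pivotcap',(391.5,191.2),(166.5,163.7)),('peghole',(400.8,208.2),(170,158.4)),('posttop',(411.2,229.2),(176.3,142.5)),('stop',(366.5,220.7),(205,174.5)),('redbtn',(226.6,191),(322.3,247)),('handletop',(225.5,197),(327.5,236.5)),('gravertop',(195,204.8),(363.5,239)),('fluxtop',(239.8,227.5),(326,217))]:
    p,e=tri(t.ray(*a),s.ray(*b)); print(n,p.round(4),np.round(e,4))
p,_=tri(t.ray(391.5,191.2),s.ray(166.5,163.7))
print('btn z=.09',t.plane(226.6,191,.09))
for z in(.1,.11,.12,.13):print(z,'hole',t.plane(384,208.2,z).round(4))
# caddy top corners z=.062
for u,v in [(18,455-300),(275,367-300),(315,490-300),(72,575-300)]: print(t.plane(180+u/5,170+v/5,.062).round(4))
# mount foot corners
E
```

```text
pivotcap [ 0.5708 -0.2563  0.1592] [0.0008 0.0008]
peghole [ 0.5298 -0.2838  0.1407] [0.0012 0.0012]
posttop [ 0.4748 -0.3059  0.1497] [0.0008 0.0008]
stop [ 0.5025 -0.2018  0.1016] [0.0014 0.0014]
redbtn [0.5837 0.1676 0.0913] [0.0017 0.0017]
handletop [0.5644 0.1692 0.107 ] [0.0024 0.0024]
gravertop [0.5431 0.2449 0.1166] [0. 0.]
fluxtop [0.487  0.1314 0.0863] [0.0012 0.0012]
btn z=.09 [0.58461044 0.16616032 0.09      ]
0.1 hole [ 0.5367 -0.2519  0.1   ]
0.11 hole [ 0.5352 -0.2491  0.11  ]
0.12 hole [ 0.5336 -0.2464  0.12  ]
0.13 hole [ 0.5321 -0.2436  0.13  ]
[0.5624 0.2859 0.062 ]
[0.6112 0.1464 0.062 ]
[0.5432 0.1238 0.062 ]
[0.4968 0.2546 0.062 ]
```

```bash
cat >> h.py <<'E'
from scipy.spatial.transform import Rotation as Ro
def goto(R,p,g=None):
    s=read_state(); R0=np.array(s['tcp_rot']); d=R0.T@(np.array(p)-s['position']); w=np.degrees(Ro.from_matrix(R0.T@R).as_rotvec())
    print('row',np.round(np.r_[d/.3,w/45],3).tolist(),'rows>=%.1f'%max(np.linalg.norm(d)/.0417,np.linalg.norm(w)/7.16))
def mount(yaw):
    c,s=np.cos(np.radians(yaw)),np.sin(np.radians(yaw)); q=np.radians(30)
    x=np.array([c*np.cos(q),s*np.cos(q),np.sin(q)]); z=np.array([-c*np.sin(q),-s*np.sin(q),np.cos(q)])
    return np.column_stack([x,np.cross(z,x),z])
FL=np.diag([1.,-1,-1])  # tool x=+mx, y=-my, z=-mz
E
python3 - <<'E'
from h import *
M=mount(-12.6); print(M.round(3)); mh=np.array([.528,-.246,.129])
goto(M@FL,mh+.15*M[:,2])
E
```

```text
[[ 0.845  0.218 -0.488]
 [-0.189  0.976  0.109]
 [ 0.5    0.     0.866]]
row [1.18, -0.861, -0.039, -0.187, 0.65, 0.689] rows>=10.5
```

Call:
step_arm:
  steps:
    - [0.9,-0.66,0,-0.14,0.5,0.52,-1]
    - [0.9,-0.66,0,-0.14,0.5,0.52,-1]
    - [0.9,-0.66,0,-0.14,0.5,0.52,-1]
    - [0.9,-0.66,0,-0.14,0.5,0.52,-1]
    - [0.9,-0.66,0,-0.14,0.5,0.52,-1]
    - [0.9,-0.66,0,-0.14,0.5,0.52,-1]
    - [0.9,-0.66,0,-0.14,0.5,0.52,-1]
    - [0.9,-0.66,0,-0.14,0.5,0.52,-1]

```text
time_s: 0.82
position: [0.3947, -0.3141, 0.2474]
tcp_rot: [[0.917, -0.086, 0.39], [-0.069, -0.996, -0.057], [0.393, 0.025, -0.919]]
force: [1.3, -0.1, 0.4]
opening: 0.999
grasp_force: 0.0
```

```bash
python3 - <<'E'
from h import *
M=mount(-12.6); mh=np.array([.528,-.246,.129])
goto(M@FL,mh+.15*M[:,2])
E
```

```text
row [0.179, -0.297, 0.027, -0.047, 0.15, 0.167] rows>=2.5
```

Call:
step_arm:
  steps:
    - [0.18,-0.3,0.03,-0.05,0.15,0.17,-1]
    - [0.18,-0.3,0.03,-0.05,0.15,0.17,-1]
    - [0.18,-0.3,0.03,-0.05,0.15,0.17,-1]
    - [0.18,-0.3,0.03,-0.05,0.15,0.17,-1]
    - [0.18,-0.3,0.03,-0.05,0.15,0.17,-1]

```text
time_s: 1.23
position: [0.4556, -0.229, 0.2583]
tcp_rot: [[0.845, -0.216, 0.488], [-0.186, -0.976, -0.11], [0.501, 0.002, -0.866]]
force: [0.6, -0.6, -0.5]
opening: 0.997
grasp_force: 0.0
```

```bash
python3 - <<'E'
from h import *
save('wrist','w1'); print(read_state()['position'],read_state()['qvel'])
E
```

```text
[ 0.45546277 -0.23043508  0.25841711] [-2.11016377  0.56373884 -0.71780319 -0.00335064  0.01028548  0.14308264]
```

View pics/w1.png

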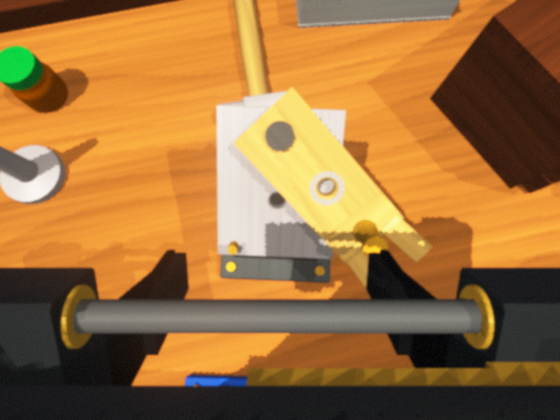

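The wrist view shows the pivot cap at (280,136), the peg hole at (327,187), the steel hole at (277,200) and the post top near (366,231). The plate's side edges run (217,105)–(220,257) and (345,110)–(330,258).

```bash
python3 - <<'E'
from h import *
t=Cam('top0');s=Cam('scene0');w=Cam('w1')
def T(n,W,a,b=None):
    r=[w.ray(*W),t.ray(*a)]+([s.ray(*b)] if b else [])
    p,e=tri(*r);print(n,p.round(4),np.round(e,4));return p
piv=T('piv',(280,136),(391.5,191.2),(166.5,163.7))
ph=T('peghole',(327,187),(400.8,208.2),(170,158.4))
sh=T('steelhole',(277,200),(384,208.2))
T('post',(366,231),(411.2,229.2),(176.3,142.5)); T('stop',(233,248),(366.5,220.7),(205,174.5))
# plate edges on the steel plane, -> yaw
for yaw in(-8,-12.6,-17):
    M=mount(yaw); L=[w.plane(*q,n=M[:,2],p0=sh) for q in [(217,105),(220,257),(345,110),(330,258)]]
    q=[M.T@(l-sh) for l in L]; print(yaw,np.round(q,4).tolist())
    print(' pegh',(M.T@(ph-sh)).round(4),'piv',(M.T@(piv-sh)).round(4), [ (M.T@(w.plane(*u,n=M[:,2],p0=sh+.013*M[:,2])-sh)).round(4).tolist() for u in [(280,136),(327,187)]])
E
```

```text
piv [ 0.5704 -0.2577  0.1583] [0.0017 0.0011 0.0016]
peghole [ 0.5291 -0.2858  0.1395] [0.0022 0.0016 0.002 ]
steelhole [ 0.5351 -0.2494  0.1089] [0.0002 0.0002]
post [ 0.48   -0.3035  0.154 ] [0.0067 0.0055 0.0029]
stop [ 0.5028 -0.2025  0.1013] [0.0013 0.0008 0.0021]
-8 [[0.0819, 0.0424, 0.0], [-0.0491, 0.0549, -0.0], [0.0708, -0.0602, -0.0], [-0.0589, -0.0444, -0.0]]
 pegh [ 0.0145 -0.037   0.027 ] piv [ 0.056  -0.0034  0.0248] [[0.0552, -0.0056, 0.013], [0.0111, -0.0415, 0.013]]
-12.6 [[0.0787, 0.0482, 0.0], [-0.0537, 0.0517, 0.0], [0.0749, -0.0547, 0.0], [-0.0548, -0.0481, 0.0]]
 pegh [ 0.0171 -0.0369  0.0255] piv [ 0.0562 -0.0005  0.0247] [[0.0555, -0.0022, 0.013], [0.0144, -0.0409, 0.013]]
-17 [[0.0753, 0.0537, 0.0], [-0.0579, 0.0483, 0.0], [0.0784, -0.0493, -0.0], [-0.0506, -0.0513, 0.0]]
 pegh [ 0.0195 -0.0367  0.0241] piv [0.0561 0.0023 0.0247] [[0.0556, 0.001, 0.013], [0.0174, -0.0401, 0.013]]
```

```bash
cat > est.py <<'E'
from h import *
t=Cam('top0');s=Cam('scene0');w=Cam('w1')
ph,_=tri(w.ray(327,187),t.ray(400.8,208.2),s.ray(170,158.4))
YAW=-15; M=mount(YAW); z=M[:,2]
pv=np.mean([c.plane(*q,n=z,p0=ph) for c,q in[(w,(280,136)),(t,(391.5,191.2)),(s,(166.5,163.7))]],0)
sh=np.mean([c.plane(*q,n=z,p0=ph-.013*z) for c,q in[(w,(277,200)),(t,(384,208.2))]],0)+.013*z
E
python3 - <<'E'
from est import *
q=M.T@(ph-pv); print('pv',pv,'sh',sh,'peg from pivot',q.round(4),np.linalg.norm(q),'hole',(M.T@(sh-pv)).round(4))
th=np.arctan2(-q[1],-q[0]);print('theta',th)
for h in(0,.018,.036):
    P=pv+M@np.array([-.103*np.cos(th),-.103*np.sin(th),h]);print(h,P.round(4),[c.proj(P).round(1).tolist() for c in(w,t,s)])
E
```

```text
pv [ 0.57014943 -0.25798475  0.15823046] sh [ 0.52643562 -0.24565805  0.13201028] peg from pivot [-0.0375 -0.0375 -0.    ] 0.05305364609083966 hole [-0.0524  0.0006 -0.    ]
theta 0.7857675871537956
0 [ 0.4904 -0.312   0.1218] [[364.5, 231.4], [409.5, 224.5], [172.1, 153.7]]
0.018 [ 0.4817 -0.3097  0.1374] [[369.4, 239.5], [410.7, 227.2], [173.9, 147.3]]
0.036 [ 0.473  -0.3074  0.153 ] [[375.0, 248.7], [411.9, 229.9], [175.8, 140.9]]
```

```bash
python3 - <<'E'
from est import *
th=.786; R=M@Ro.from_euler('z',th).as_matrix()@FL
P=pv+M@np.array([-.103*np.cos(th),-.103*np.sin(th),.024+.006])
print(P); goto(R,P+.05*z)
E
```

```text
[ 0.47591042 -0.30818008  0.14781714]
row [-0.078, 0.234, 0.215, -0.022, -0.011, -0.953] rows>=6.0
```

Call:
step_arm:
  steps:
    - [-0.078,0.234,0.1,-0.022,-0.011,-0.953,-0.2]
    - [-0.078,0.234,0.1,-0.022,-0.011,-0.953,-0.2]
    - [-0.078,0.234,0.1,-0.022,-0.011,-0.953,-0.2]
    - [-0.078,0.234,0.215,-0.022,-0.011,-0.953,-0.2]
    - [-0.078,0.234,0.215,-0.022,-0.011,-0.953,-0.2]
    - [-0.078,0.234,0.215,-0.022,-0.011,-0.953,-0.2]
    - [-0.078,0.234,0.215,-0.022,-0.011,-0.953,-0.2]
    - [-0.078,0.234,0.215,-0.022,-0.011,-0.953,-0.2]

```text
time_s: 1.95
position: [0.4506, -0.3036, 0.19]
tcp_rot: [[0.776, 0.407, 0.481], [0.523, -0.842, -0.13], [0.352, 0.353, -0.867]]
force: [0.1, 1.0, 0.3]
opening: 0.612
grasp_force: 0.0
```

```bash
python3 - <<'E'
from est import *
save('wrist','w2')
th=.786; R=M@Ro.from_euler('z',th).as_matrix()@FL
P=pv+M@np.array([-.103*np.cos(th),-.103*np.sin(th),.024+.006])
goto(R,P+.05*z);goto(R,P)
E
```

```text
row [0.006, -0.003, -0.001, 0.0, 0.002, -0.008] rows>=0.1
row [0.007, -0.003, 0.165, 0.0, 0.002, -0.008] rows>=1.2
```

View pics/w2.png

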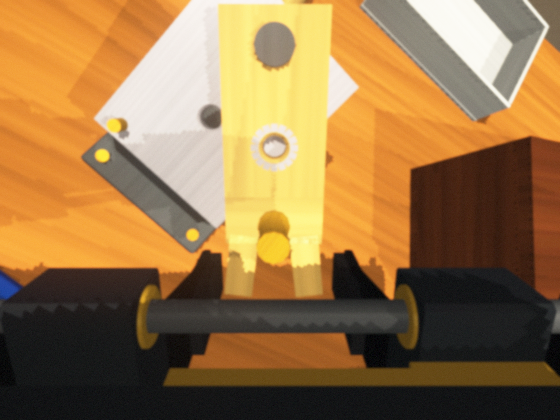

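The view shows the peg aligned with the tool, and the post top at (274,245), centred between the fingers (208 and 345). I'll descend and pinch it.

Call:
step_arm:
  steps:
    - [0,0,0.08,0,0,0,-0.2]
    - [0,0,0.165,0,0,0,-0.2]
    - [0,0,0.165,0,0,0,-0.2]
    - [0,0,0.165,0,0,0,1]
    - [0,0,0.165,0,0,0,1]
    - [0,0,0.165,0,0,0,1]
    - [0,0,0.165,0,0,0,1]
    - [0,0,0.165,0,0,0,1]

```text
time_s: 2.67
position: [0.4752, -0.3081, 0.1489]
tcp_rot: [[0.775, 0.407, 0.483], [0.523, -0.842, -0.13], [0.354, 0.354, -0.866]]
force: [-0.8, -0.7, 0.2]
opening: 0.307
grasp_force: 0.0
```

```bash
python3 - <<'E'
from est import *
for k in range(1,5):
    th=.786*(1-k/4*1.0); R=M@Ro.from_euler('z',th).as_matrix()@FL
    P=pv+M@np.array([-.103*np.cos(th),-.103*np.sin(th),.03]); goto(R,P)
E
```

```text
row [0.007, -0.067, 0.004, 0.001, 0.0, 0.248] rows>=1.6
row [0.026, -0.132, 0.004, 0.001, 0.0, 0.498] rows>=3.1
row [0.058, -0.191, 0.004, 0.001, 0.0, 0.748] rows>=4.7
row [0.101, -0.243, 0.004, 0.001, -0.0, 0.998] rows>=6.3
```

Not yet closed, so I'll finish closing before the swing.

Call:
step_arm:
  steps:
    - [0,0,0,0,0,0,1]
    - [0,0,0,0,0,0,1]
    - [0,0,0,0,0,0,1]
    - [0,0,0,0,0,0,1]

```text
time_s: 3.0
position: [0.475, -0.3075, 0.1482]
tcp_rot: [[0.775, 0.408, 0.482], [0.524, -0.842, -0.129], [0.354, 0.352, -0.866]]
force: [-3.9, 1.8, 6.3]
opening: 0.176
grasp_force: 27.9
```

Call:
step_arm:
  steps:
    - [0.002,-0.034,0,0,0,0.125,1]
    - [0.007,-0.067,0,0,0,0.25,1]
    - [0.015,-0.1,0,0,0,0.375,1]
    - [0.026,-0.132,0,0,0,0.5,1]
    - [0.041,-0.162,0,0,0,0.625,1]
    - [0.058,-0.191,0,0,0,0.75,1]
    - [0.08,-0.218,0,0,0,0.875,1]
    - [0.08,-0.218,0,0,0,0.875,1]

```text
time_s: 3.67
position: [0.4665, -0.2381, 0.1332]
tcp_rot: [[0.858, -0.177, 0.481], [-0.131, -0.983, -0.127], [0.496, 0.046, -0.867]]
force: [-5.6, 3.5, 6.0]
opening: 0.176
grasp_force: 28.9
```

Call:
step_arm:
  steps:
    - [0.001,-0.018,0,0,0,0.065,1]
    - [0.002,-0.034,0,0,0,0.125,1]
    - [0.002,-0.034,0,0,0,0.125,1]
    - [0.002,-0.034,0,0,0,0.125,1]

```text
time_s: 4.0
position: [0.4684, -0.2295, 0.133]
tcp_rot: [[0.838, -0.258, 0.481], [-0.223, -0.966, -0.128], [0.498, 0.0, -0.867]]
force: [-6.4, 2.9, 6.1]
opening: 0.173
grasp_force: 28.6
```

Call:
step_arm:
  steps:
    - [0,-0.007,0,0,0,0.026,1]
    - [0,-0.007,0,0,0,0.026,1]
    - [0,-0.014,0,0,0,0.05,1]
    - [0,-0.014,0,0,0,0.05,1]
    - [0,-0.014,0,0,0,0.05,1]

```text
time_s: 4.42
position: [0.4687, -0.2288, 0.133]
tcp_rot: [[0.828, -0.295, 0.478], [-0.262, -0.955, -0.136], [0.496, -0.013, -0.868]]
force: [-10.1, -4.2, 6.1]
opening: 0.182
grasp_force: 29.4
```

Call:
step_arm:
  steps:
    - [0,-0.01,0,0,0,-0.05,1]
    - [0,-0.02,0,0,0,-0.1,1]
    - [0,-0.02,0,0,0,-0.1,1]
    - [0,-0.02,0,0,0,-0.1,1]

```text
time_s: 4.75
position: [0.4688, -0.2286, 0.1329]
tcp_rot: [[0.849, -0.241, 0.471], [-0.193, -0.97, -0.148], [0.493, 0.035, -0.87]]
force: [-17.4, -15.7, 6.0]
opening: 0.176
grasp_force: 30.4
```

Call:
step_arm:
  steps:
    - [0,0.01,0,0,0,0,1]
    - [0,0.02,0,0,0,0,1]
    - [0,0.02,0,0,0,0,-0.3]
    - [0,0.02,0,0,0,0,-0.3]
    - [0,0.02,0,0,0,0,-0.3]
    - [0,0.02,0,0,0,0,-0.3]

```text
time_s: 5.25
position: [0.4716, -0.2266, 0.1334]
tcp_rot: [[0.846, -0.226, 0.483], [-0.186, -0.974, -0.129], [0.5, 0.019, -0.866]]
force: [-0.2, 0.4, -0.0]
opening: 0.393
grasp_force: 0.0
```

Call:
step_arm:
  steps:
    - [0,0,-0.12,0,0,0,-0.3]
    - [0,0,-0.25,0,0,0,-0.3]
    - [0,0,-0.35,0,0,0,-1]
    - [0,0,-0.35,0,0,0,-1]
    - [0,0,-0.35,0,0,0,-1]
    - [0,0,-0.35,0,0,0,-1]
    - [0,0,-0.35,0,0,0,-1]
    - [0,0,-0.35,0,0,0,-1]

```text
time_s: 5.92
position: [0.4208, -0.2127, 0.2234]
tcp_rot: [[0.846, -0.227, 0.482], [-0.188, -0.974, -0.128], [0.498, 0.018, -0.867]]
force: [0.2, 0.0, -0.5]
opening: 0.964
grasp_force: 0.0
```

```bash
python3 - <<'E'
from est import *
save('wrist','w3'); save('top','t3'); save('scene','s3'); print(read_state()['qvel'])
w3=cv2.imread('pics/w3.png');t3=cv2.imread('pics/t3.png')[170:245,340:440]; s3=cv2.imread('pics/s3.png')[130:205,135:235]
o=np.hstack([w3,np.vstack([cv2.resize(t3,(240,210),interpolation=2),cv2.resize(s3,(240,210),interpolation=2)])]);cv2.imwrite('pics/z3.png',o)
E
```

```text
[-0.13784407 -0.2916877  -0.07716061 -0.36415251  0.09391822  0.2727337 ]
```

View pics/z3.png

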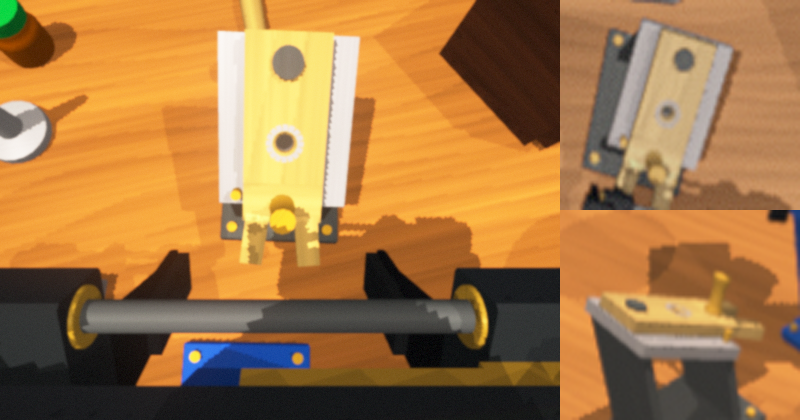

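The peg is home. The ring centre is at about (284.5,142) with a dark through-hole, the pivot cap is at (288,62) and the post top at (282.5,221). I'll refine the hole pose.

```bash
python3 - <<'E'
from est import *
w=Cam('w3');t3=Cam('t3')
hsv=cv2.cvtColor(w.im,cv2.COLOR_BGR2HSV); roi=np.zeros(hsv.shape[:2],np.uint8); roi[115:170,255:315]=1
m=((hsv[...,1]<90)&(hsv[...,2]>140)).astype(np.uint8)*roi
c=max(cv2.findContours(m,0,1)[0],key=cv2.contourArea); e=cv2.fitEllipse(c); print('ring',e)
roi2=np.zeros_like(roi); roi2[35:90,260:320]=1
m2=((hsv[...,2]<130)).astype(np.uint8)*roi2
c2=max(cv2.findContours(m2,0,1)[0],key=cv2.contourArea); e2=cv2.fitEllipse(c2); print('cap',e2)
u=e[0]; p,er=tri(w.ray(*u),t3.ray(385,210)); print('tri w,t',p,er)
p3,er=tri(w.ray(*u),t3.ray(385,210),Cam('s3').ray(189.2,165)); print('tri3',p3,er)
for yaw in(-14,-15,-16,-17):
    M=mount(yaw);z=M[:,2]
    post=np.array([.4687,-.2288,.133]); # TCP at pinch: assumed 30 mm above wood
    a=post-.03*z+.048*M[:,0]; P0=a
    r=w.plane(*u,n=z,p0=P0); cap=w.plane(*e2[0],n=z,p0=P0)
    print(yaw,'from post',a.round(4),'ring on plane',r.round(4),'cap-ring',(M.T@(cap-r)).round(4),'ring-post',(M.T@(r-post)).round(4), 'tri3-post',(M.T@(p3-post)).round(4))
E
```

```text
ring ((284.0898132324219, 142.99656677246094), (37.78822326660156, 38.205013275146484), 36.90269470214844)Traceback (most recent call last):
  File "<stdin>", line 8, in <module>
ValueError: max() iterable argument is empty
```

```bash
python3 - <<'E'
from est import *
w=Cam('w3');t3=Cam('t3'); u=(284.1,143)
hsv=cv2.cvtColor(w.im,cv2.COLOR_BGR2HSV); roi=np.zeros(hsv.shape[:2],np.uint8); roi[38:88,262:314]=1
m2=((hsv[...,1]<70)).astype(np.uint8)*roi
c2=max(cv2.findContours(m2,0,1)[0],key=cv2.contourArea); e2=cv2.fitEllipse(c2); print('cap',e2)
p,er=tri(w.ray(*u),t3.ray(385,210)); print('tri w,t',p,er)
p3,er=tri(w.ray(*u),t3.ray(385,210),Cam('s3').ray(189.2,165)); print('tri3',p3,er)
for yaw in(-14,-15,-16,-17):
    M=mount(yaw);z=M[:,2]
    post=np.array([.4687,-.2288,.133])
    a=post-.03*z+.048*M[:,0]
    r=w.plane(*u,n=z,p0=a); cap=w.plane(*e2[0],n=z,p0=a)
    print(yaw,'from post',a.round(4),'ring on plane',r.round(4),'cap-ring',(M.T@(cap-r)).round(4),'ring-post',(M.T@(r-post)).round(4), 'tri3-post',(M.T@(p3-post)).round(4))
E
```

```text
cap ((287.7911682128906, 61.89838409423828), (28.29698371887207, 31.129037857055664), 4.6648359298706055)
tri w,t [ 0.52724872 -0.24583908  0.12777222] [np.float64(0.0009434760996472505), np.float64(0.0009434760996472589)]
tri3 [ 0.5230676  -0.24064069  0.13284921] [np.float64(0.0038630487153342745), np.float64(0.005808011759634728), np.float64(0.009496733616012408)]
-14 from post [ 0.5236 -0.2425  0.131 ] ring on plane [ 0.5249 -0.2444  0.1321] cap-ring [ 0.0549 -0.001  -0.    ] ring-post [ 0.0501 -0.0016 -0.03  ] tri3-post [ 0.0481  0.0017 -0.0279]
-15 from post [ 0.5233 -0.2434  0.131 ] ring on plane [ 0.5249 -0.2444  0.1321] cap-ring [ 0.0549 -0.0002 -0.    ] ring-post [ 0.0501 -0.0005 -0.03  ] tri3-post [ 0.0481  0.0026 -0.0279]
-16 from post [ 0.5231 -0.2444  0.131 ] ring on plane [ 0.5249 -0.2444  0.1321] cap-ring [0.0549 0.0007 0.    ] ring-post [ 0.0501  0.0005 -0.03  ] tri3-post [ 0.048   0.0036 -0.0279]
-17 from post [ 0.5228 -0.2453  0.131 ] ring on plane [ 0.5249 -0.2444  0.1321] cap-ring [ 0.0549  0.0015 -0.    ] ring-post [ 0.0501  0.0015 -0.03  ] tri3-post [ 0.0479  0.0046 -0.0279]
```

```bash
cat >> h.py <<'E'
def down(yaw):
    c,s=np.cos(np.radians(yaw)),np.sin(np.radians(yaw)); return np.array([[c,s,0],[s,-c,0],[0,0,-1.]])
E
python3 - <<'E'
from h import *
goto(down(85),[.565,.168,.25]); goto(down(35),[.49,0.0,.28])
E
```

```text
row [0.214, -1.343, -0.007, 0.581, -0.473, -2.119] rows>=14.1
row [0.157, -0.739, -0.143, 0.298, -0.614, -1.038] rows>=7.8
```

Call:
step_arm:
  steps:
    - [0.05,-0.1,-0.14,0.05,-0.1,-0.17,-1]
    - [0.16,-0.7,-0.14,0.3,-0.6,-1,-1]
    - [0.16,-0.7,-0.14,0.3,-0.6,-1,-1]
    - [0.16,-0.7,-0.14,0.3,-0.6,-1,-1]
    - [0.16,-0.7,-0.14,0.3,-0.6,-1,-1]
    - [0.16,-0.7,-0.14,0.3,-0.6,-1,-1]
    - [0.16,-0.7,-0.14,0.3,-0.6,-1,-1]
    - [0.16,-0.7,-0.14,0.3,-0.6,-1,-1]

```text
time_s: 6.73
position: [0.4892, -0.0088, 0.2807]
tcp_rot: [[0.839, 0.543, 0.023], [0.543, -0.84, 0.011], [0.026, 0.003, -1.0]]
force: [-0.3, 0.4, -0.4]
opening: 0.999
grasp_force: 0.0
```

```bash
python3 - <<'E'
from h import *
goto(down(85),[.565,.168,.25])
E
```

```text
row [0.529, -0.358, 0.115, 0.019, -0.029, -1.158] rows>=7.3
```

Call:
step_arm:
  steps:
    - [0.53,-0.36,0.115,0.02,-0.03,-1,-0.5]
    - [0.53,-0.36,0.115,0.02,-0.03,-1,-0.5]
    - [0.53,-0.36,0.115,0.02,-0.03,-1,-0.5]
    - [0.53,-0.36,0.115,0.02,-0.03,-1,-0.5]
    - [0.53,-0.36,0.115,0.02,-0.03,-1,-0.5]
    - [0.53,-0.36,0.115,0.02,-0.03,-1,-0.5]
    - [0.53,-0.36,0.115,0.02,-0.03,-1,-0.5]
    - [0.53,-0.36,0.115,0.02,-0.03,-1,-0.5]

```text
time_s: 7.4
position: [0.5658, 0.1659, 0.2482]
tcp_rot: [[0.218, 0.976, -0.003], [0.976, -0.218, 0.001], [0.001, -0.003, -1.0]]
force: [0.0, 0.1, -0.4]
opening: 0.75
grasp_force: 0.0
```

```bash
python3 - <<'E'
from h import *
im=save('wrist','w4'); s=read_state();print(s['position'],s['tcp_rot'],s['qvel'])
E
```

```text
[0.5657694  0.16536974 0.24858069] [[ 2.20740537e-01  9.75330153e-01 -2.16970544e-03]
 [ 9.75332274e-01 -2.20738202e-01  1.26512346e-03]
 [ 7.54976176e-04 -2.39544777e-03 -9.99996846e-01]] [-1.02061229 -0.93282987  0.33493023 -0.13618179  0.04589509  0.76458322]
```

View pics/w4.png

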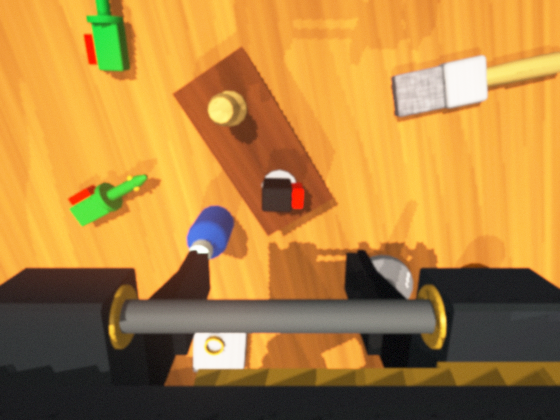

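The view shows the handle's black top at about (277,196), with the red button to its right at (298,196). They are nearly aligned with the tool's y axis. The blue bottle is at (210,235) and the graver at (227,107).

```bash
python3 - <<'E'
from h import *
w=Cam('w4'); hsv=cv2.cvtColor(w.im,cv2.COLOR_BGR2HSV)
roi=np.zeros(hsv.shape[:2],np.uint8); roi[165:225,250:315]=1
b=((hsv[...,2]<60)).astype(np.uint8)*roi
r=(((hsv[...,0]<6)|(hsv[...,0]>174))&(hsv[...,1]>180)&(hsv[...,2]>120)).astype(np.uint8)*roi
for n,m,z in(('black',b,.108),('red',r,.103)):
    c=max(cv2.findContours(m,0,1)[0],key=cv2.contourArea); e=cv2.minAreaRect(c); bx=cv2.boxPoints(e)
    print(n,e,cv2.boundingRect(c)); P=np.array([w.plane(*q,z) for q in bx])
    print(P.round(4).tolist(),'ctr',P.mean(0).round(4))
    Z=b[170:222,255:312] if n=='black' else r[170:222,255:312]
    print('rows',[(170+i,int(np.flatnonzero(q)[0]+255),int(np.flatnonzero(q)[-1]+255)) for i,q in enumerate(Z) if q.any()][::3])
E
```

```text
black ((277.0, 184.0), (8.0, 24.0), 90.0) (265, 180, 25, 9)
[[0.5608, 0.1862, 0.108], [0.5788, 0.1821, 0.108], [0.5775, 0.1759, 0.108], [0.5594, 0.18, 0.108]] ctr [0.5691 0.1811 0.108 ]
rows [(180, 266, 287), (183, 266, 288), (186, 265, 289)]
red ((297.5, 195.0), (26.0, 13.0), 90.0) (291, 182, 14, 27)
[[0.5799, 0.1791, 0.103], [0.5899, 0.1769, 0.103], [0.5856, 0.1561, 0.103], [0.5754, 0.1584, 0.103]] ctr [0.5827 0.1676 0.103 ]
rows [(182, 297, 299), (185, 292, 301), (188, 292, 303), (191, 292, 304), (194, 291, 303), (197, 291, 304), (200, 291, 303), (203, 291, 303), (206, 291, 303)]
```

```bash
python3 - <<'E'
from h import *
w=Cam('w4'); z=w.im[165:225,250:314]
cv2.imwrite('pics/z4.png',cv2.resize(z,None,fx=9,fy=9,interpolation=cv2.INTER_CUBIC))
E
```

```text
(no output)
```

View pics/z4.png

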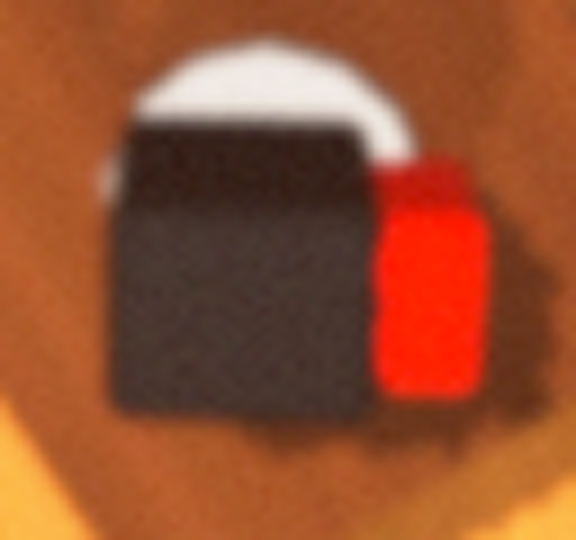

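The crop shows the handle top with corners at (262.4,188), (291.3,187.6), (290.9,210.8) and (262.4,210.8). It is square to the image, so the current yaw is right.

```bash
python3 - <<'E'
from h import *
w=Cam('w4'); P=np.array([w.plane(*q,.108) for q in[(262.4,188),(291.3,187.6),(290.9,210.8),(262.4,210.8)]])
print(P.round(4).tolist(),[np.linalg.norm(P[i]-P[(i+1)%4]).round(4) for i in range(4)])
s=read_state(); R=np.array(s['tcp_rot']); e=P[1]-P[0]+P[2]-P[3]; yaw=np.degrees(np.arctan2(e[1],e[0])); print('btn dir',yaw, 'tool y',np.degrees(np.arctan2(R[1,1],R[0,1])))
R=down(yaw+90); ax=P.mean(0)+.002*R[:,1]; print('axis',ax)
t=Cam('top0'); print('top chk',t.proj(P.mean(0)))
# squeeze centre between +14 and -19 -> offset 2.5mm toward button
g=np.r_[(ax+.0025*R[:,1])[:2],.089]; print(g)
for h in(.07,0): goto(R,g+[0,0,.006+h])
E
```

```text
[[0.5574, 0.1805, 0.108], [0.5793, 0.1759, 0.108], [0.575, 0.1576, 0.108], [0.5531, 0.1625, 0.108]] [np.float64(0.0223), np.float64(0.0187), np.float64(0.0225), np.float64(0.0184)]
btn dir -12.3097730056913 tool y -12.752432065308325
axis [0.56817767 0.16869836 0.108     ]
top chk [224.67237269 196.59749708]
[0.5706202  0.16816537 0.089     ]
row [0.012, 0.014, 0.279, -0.003, -0.001, -0.01] rows>=2.0
row [0.012, 0.015, 0.512, -0.003, -0.001, -0.01] rows>=3.7
```

Call:
step_arm:
  steps:
    - [0.012,0.006,0.13,0,0,-0.01,-0.5]
    - [0.012,0.006,0.26,0,0,-0.01,-0.5]
    - [0.012,0.006,0.28,0,0,-0.01,-0.5]
    - [0.012,0.006,0.35,0,0,-0.01,-0.5]
    - [0.012,0.006,0.42,0,0,-0.01,-0.5]
    - [0.012,0.006,0.48,0,0,-0.01,-0.5]
    - [0.012,0.006,0.505,0,0,-0.01,-0.5]
    - [0.012,0.006,0.505,0,0,-0.01,-0.5]

```text
time_s: 8.12
position: [0.5678, 0.1675, 0.0975]
tcp_rot: [[0.214, 0.977, -0.003], [0.977, -0.214, 0.001], [0.0, -0.003, -1.0]]
force: [-0.9, -0.0, 0.1]
opening: 0.752
grasp_force: 0.0
```

Call:
step_arm:
  steps:
    - [0,0,0,0,0,0,-0.5]
    - [0,0,0,0,0,0,1]
    - [0,0,0,0,0,0,1]
    - [0,0,0,0,0,0,1]
    - [0,0,0,0,0,0,1]
    - [0,0,0,0,0,0,1]
    - [0,0,0,0,0,0,1]
    - [0,0,0,0,0,0,1]

```text
time_s: 8.78
position: [0.5675, 0.1683, 0.0991]
tcp_rot: [[0.214, 0.977, -0.002], [0.977, -0.214, 0.002], [0.001, -0.003, -1.0]]
force: [-0.7, -0.6, 8.8]
opening: 0.317
grasp_force: 30.0
```

Call:
step_arm:
  steps:
    - [0,0,-0.05,0,0,0,1]
    - [0,0,-0.1,0,0,0,1]
    - [0,0,-0.2,0,0,0,1]
    - [0,0,-0.33,0,0,0,1]
    - [0,0,-0.46,0,0,0,1]
    - [0,0,-0.59,0,0,0,1]
    - [0,0,-0.7,0,0,0,1]
    - [0,0,-0.7,0,0,0,1]

```text
time_s: 9.45
position: [0.5724, 0.1683, 0.3165]
tcp_rot: [[0.213, 0.977, 0.016], [0.977, -0.213, 0.003], [0.006, 0.015, -1.0]]
force: [1.4, 0.8, -0.6]
opening: 0.311
grasp_force: 29.9
```

```bash
python3 - <<'E'
from h import *
save('wrist','w5');save('scene','s5');save('top','t5');c=Cam('s5'); s=read_state(); p=np.array(s['position']);print(p,s['opening'],s['force'])
q=c.proj(p-[0,0,.03]); print(q, c.proj(p),c.proj(p-[0,0,.08]))
u,v=q.astype(int); z=c.im[v-60:v+60,u-60:u+60]; z=cv2.resize(z,(420,420),interpolation=2)
cv2.imwrite('pics/z5.png',np.hstack([Cam('w5').im[:,90:470],z]))
E
```

```text
[0.56763238 0.1676006  0.30780103] 0.3151823103590177 [ 0.21057249  0.26893688 -2.76932939]
[329.19520053 173.13150095] [330.03369024 160.20475537] [327.88087714 193.45844349]
```

View pics/z5.png

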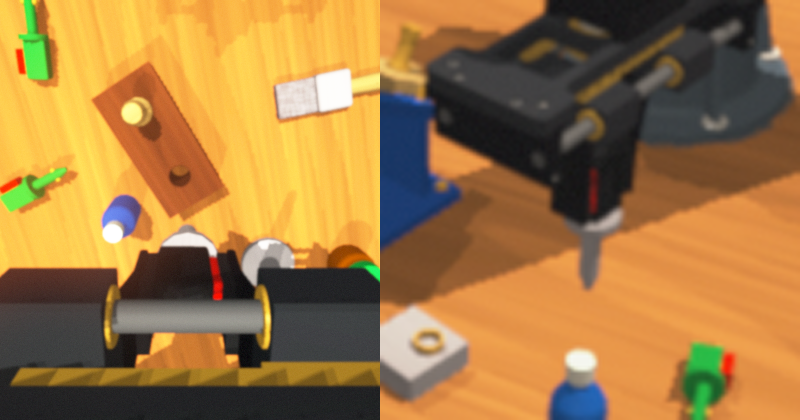

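The wrist and scene views show the pin held straight with its button pressed. The nose tip in the scene is at about (328.4,195.3), which matches TCP − 84 mm. Next I'll carry it to above the mount hole.

```bash
cat > mh.py <<'E'
from h import *
M=mount(-15.5); z=M[:,2]; MH=np.array([.5247,-.2444,.132]); R=M@FL
E
python3 - <<'E'
from mh import *
goto(R,MH+z*.124); goto(down(32),[.5,-.0,.33])
E
```

```text
row [-1.361, -0.053, 0.228, -0.543, 0.513, 2.019] rows>=13.5
row [-0.594, -0.101, -0.074, -0.002, 0.0, 1.015] rows>=6.4
```

Call:
step_arm:
  steps:
    - [-0.6,-0.1,-0.07,0,0,1,1]
    - [-0.6,-0.1,-0.07,0,0,1,1]
    - [-0.6,-0.1,-0.07,0,0,1,1]
    - [-0.6,-0.1,-0.07,0,0,1,1]
    - [-0.6,-0.1,-0.07,0,0,1,1]
    - [-0.6,-0.1,-0.07,0,0,1,1]
    - [-0.6,-0.1,-0.07,0,0,1,1]
    - [-0.6,-0.1,-0.07,0,0,1,1]

```text
time_s: 10.27
position: [0.4993, -0.0022, 0.3269]
tcp_rot: [[0.843, 0.538, -0.005], [0.538, -0.843, 0.002], [-0.003, -0.005, -1.0]]
force: [0.0, -0.2, -2.1]
opening: 0.314
grasp_force: 29.9
```

```bash
python3 - <<'E'
from mh import *
goto(R,MH+z*.124);goto(R,MH+z*.17)
E
```

```text
row [-0.501, 0.574, 0.291, -0.283, 0.633, 1.042] rows>=7.9
row [-0.552, 0.516, 0.158, -0.283, 0.633, 1.042] rows>=7.9
```

Call:
step_arm:
  steps:
    - [-0.55,0.52,0.16,-0.27,0.61,1,1]
    - [-0.55,0.52,0.16,-0.27,0.61,1,1]
    - [-0.55,0.52,0.16,-0.27,0.61,1,1]
    - [-0.55,0.52,0.16,-0.27,0.61,1,1]
    - [-0.55,0.52,0.16,-0.27,0.61,1,1]
    - [-0.55,0.52,0.16,-0.27,0.61,1,1]
    - [-0.55,0.52,0.16,-0.27,0.61,1,1]
    - [-0.55,0.52,0.16,-0.27,0.61,1,1]

```text
time_s: 10.93
position: [0.4439, -0.2223, 0.2784]
tcp_rot: [[0.849, -0.239, 0.471], [-0.208, -0.971, -0.118], [0.485, 0.002, -0.874]]
force: [0.2, 0.7, -1.1]
opening: 0.31
grasp_force: 29.9
```

```bash
python3 - <<'E'
from mh import *
goto(R,MH+z*.104)
E
```

```text
row [0.002, 0.002, 0.215, -0.016, 0.021, 0.034] rows>=1.6
```

Call:
step_arm:
  steps:
    - [0.002,0.002,0.1,-0.016,0.021,0.034,1]
    - [0.002,0.002,0.18,-0.016,0.021,0.034,1]
    - [0.002,0.002,0.215,-0.016,0.021,0.034,1]
    - [0.002,0.002,0.215,-0.016,0.021,0.034,1]
    - [0.002,0.002,0.215,-0.016,0.021,0.034,1]

```text
time_s: 11.35
position: [0.4766, -0.2293, 0.2233]
tcp_rot: [[0.837, -0.259, 0.482], [-0.224, -0.966, -0.131], [0.499, 0.002, -0.866]]
force: [-1.0, 0.5, -2.2]
opening: 0.315
grasp_force: 29.9
```

```bash
python3 - <<'E'
from mh import *
im=save('wrist','w6');save('scene','s6');save('top','t6'); c=Cam('s6'); w=Cam('w6'); s=read_state(); p=np.array(s['position']);Rt=np.array(s['tcp_rot'])
N=p+.084*Rt[:,2]; print('nose in mh',(M.T@(N-MH)).round(4)); goto(R,MH+z*.104)
print('scene nose',c.proj(N),'hole',c.proj(MH),'wrist nose',w.proj(N),'hole',w.proj(MH),'t',Cam('t6').proj(N))
u,v=c.proj(MH).astype(int); zc=cv2.resize(c.im[v-35:v+25,u-30:u+30],(420,420),interpolation=2)
cv2.imwrite('pics/z6.png',np.hstack([w.im[:,90:470],zc]))
E
```

```text
nose in mh [0.004  0.0009 0.0218]
row [-0.013, 0.003, 0.006, 0.0, -0.004, 0.011] rows>=0.1
scene nose [185.20967501 156.45904092] hole [183.81886685 164.45235365] wrist nose [276.96757622 228.31820197] hole [278.30442438 223.20929292] t [385.78643299 212.41199648]
```

View pics/z6.png

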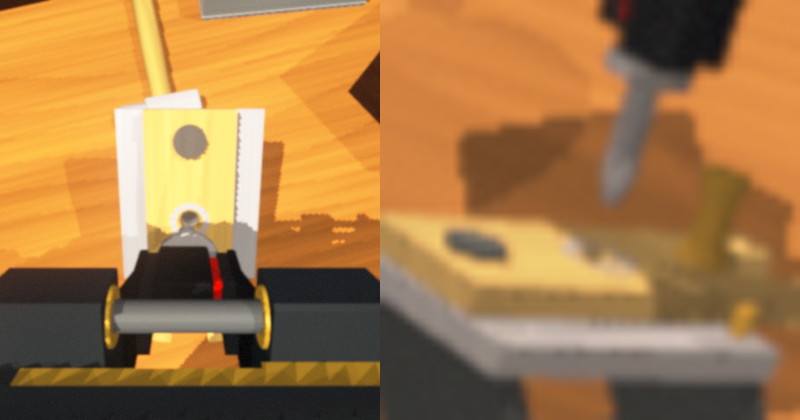

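In the scene view the nose sits just above the ring, with the same offset from the prediction as the hole itself. In the wrist view the hole sits a little higher (about (278,217)) than predicted (278,223), so I'll zoom in there.

```bash
python3 - <<'E'
from mh import *
w=Cam('w6'); z=w.im[190:245,240:315]
cv2.imwrite('pics/z7.png',cv2.resize(z,None,fx=10,fy=10,interpolation=cv2.INTER_CUBIC))
w3=Cam('w3'); print('w3 chk hole',w3.proj(MH), 'T',w.T.round(3).tolist())
E
```

```text
w3 chk hole [284.13011536 143.35026806] T [[-0.26, -0.94, 0.219, 0.478], [-0.966, 0.253, -0.062, -0.23], [0.003, -0.228, -0.974, 0.383], [0.0, 0.0, 0.0, 1.0]]
```

View pics/z7.png

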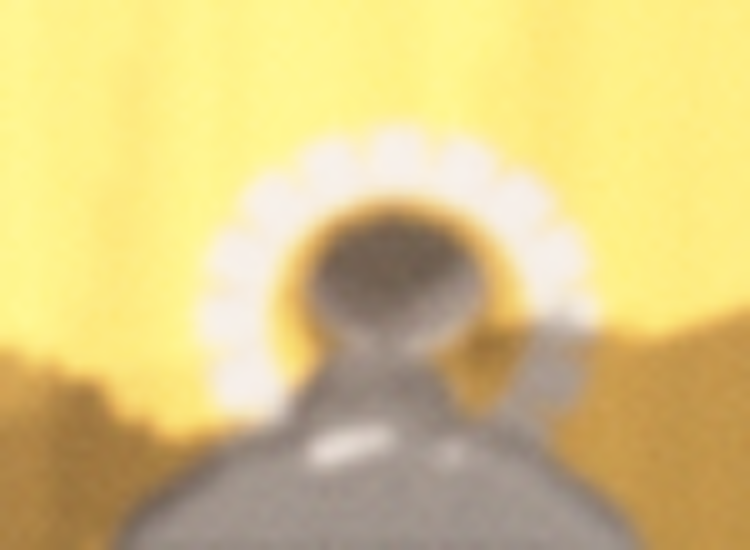

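Relative to the ring (centre at about (280,222)), the nose tip is where predicted. I'll make the small correction and recheck.

Call:
step_arm:
  steps:
    - [-0.013,0.003,0.006,0,0,0.01,1]
    - [-0.013,0.003,0.006,0,0,0.01,1]
    - [-0.013,0.003,0.006,0,0,0.01,1]
    - [-0.013,0.003,0.006,0,0,0.01,1]

```text
time_s: 11.83
position: [0.4747, -0.2308, 0.2223]
tcp_rot: [[0.832, -0.267, 0.485], [-0.231, -0.964, -0.135], [0.504, 0.001, -0.864]]
force: [0.1, 0.2, -0.9]
opening: 0.315
grasp_force: 29.9
```

```bash
python3 - <<'E'
from mh import *
s=read_state(); p=np.array(s['position']);Rt=np.array(s['tcp_rot'])
N=p+.084*Rt[:,2]; print('nose in mh',(M.T@(N-MH)).round(4),s['force']); goto(R,MH+z*.104)
E
```

```text
nose in mh [ 0.0007 -0.0004  0.0201] [ 0.11202394  0.18713805 -0.93149176]
row [-0.001, -0.001, 0.0, 0.001, -0.006, 0.0] rows>=0.0
```

Aligned. I'll descend until the nose is about 10 mm in.

Call:
step_arm:
  steps:
    - [0,0,0.02,0,0,0,1]
    - [0,0,0.04,0,0,0,1]
    - [0,0,0.06,0,0,0,1]
    - [0,0,0.08,0,0,0,1]
    - [0,0,0.09,0,0,0,1]
    - [0,0,0.1,0,0,0,1]
    - [0,0,0.1,0,0,0,1]

```text
time_s: 12.42
position: [0.4893, -0.2347, 0.1949]
tcp_rot: [[0.833, -0.267, 0.484], [-0.232, -0.964, -0.134], [0.502, -0.001, -0.865]]
force: [0.0, -0.1, -1.4]
opening: 0.313
grasp_force: 29.9
```

```bash
cat > st.py <<'E'
from mh import *
s=read_state(); p=np.array(s['position']);Rt=np.array(s['tcp_rot'])
N=p+.084*Rt[:,2]; print('nose in mh',(M.T@(N-MH)).round(4),'F mount',(M.T@s['force']).round(1),'mom',np.round(s['moment'],2),'ang err',np.degrees(Ro.from_matrix(R.T@Rt).as_rotvec()).round(2),s['opening'])
E
python3 st.py
```

```text
nose in mh [-0.0001 -0.     -0.0112] F mount [-0.6 -0.1 -1.2] mom [ 0.16  0.5  -0.03] ang err [0.03 0.13 0.03] 0.31284790246379873
```

Call:
step_arm:
  steps:
    - [0,0,0.015,0,0,0,1]
    - [0,0,0.03,0,0,0,1]
    - [0,0,0.045,0,0,0,1]
    - [0,0,0.045,0,0,0,1]

```text
time_s: 12.75
position: [0.4958, -0.2365, 0.1833]
tcp_rot: [[0.833, -0.268, 0.484], [-0.232, -0.964, -0.134], [0.502, -0.001, -0.865]]
force: [-0.8, 0.4, -2.4]
opening: 0.315
grasp_force: 29.9
```

```bash
python3 st.py
```

```text
nose in mh [-0.0001 -0.     -0.0246] F mount [-2.   0.2 -1.6] mom [ 0.28  0.57 -0.03] ang err [0.03 0.14 0.04] 0.31520304088870854
```

Call:
step_arm:
  steps:
    - [-0.001,0,0.015,0,0,0,1]
    - [-0.001,0,0.03,0,0,0,1]
    - [-0.001,0,0.045,0,0,0,1]
    - [-0.001,0,0.055,0,0,0,1]
    - [-0.001,0,0.055,0,0,0,1]

```text
time_s: 13.17
position: [0.5037, -0.2387, 0.169]
tcp_rot: [[0.833, -0.268, 0.484], [-0.232, -0.964, -0.134], [0.502, -0.001, -0.865]]
force: [-0.5, 0.8, -3.0]
opening: 0.316
grasp_force: 29.9
```

```bash
python3 st.py
```

```text
nose in mh [-0.0002 -0.0001 -0.0411] F mount [-2.1  0.6 -2.2] mom [0.37 0.64 0.08] ang err [0.02 0.16 0.03] 0.31616064098405133
```

Call:
step_arm:
  steps:
    - [0,0,0.01,0,0,0,1]
    - [0,0,0.018,0,0,0,1]
    - [0,0,0.022,0,0,0,1]
    - [0,0,0.025,0,0,0,1]
    - [0,0,0.025,0,0,0,1]

```text
time_s: 13.58
position: [0.5069, -0.2395, 0.1632]
tcp_rot: [[0.833, -0.268, 0.485], [-0.231, -0.964, -0.134], [0.503, -0.0, -0.864]]
force: [-2.6, 1.5, -1.3]
opening: 0.315
grasp_force: 29.9
```

```bash
python3 st.py
```

```text
nose in mh [-0.0001 -0.     -0.0477] F mount [-3.2  0.7  0.3] mom [0.39 0.81 0.11] ang err [-0.    0.19  0.02] 0.3150943633501693
```

Call:
step_arm:
  steps:
    - [0,0,0.005,0,0,0,1]
    - [0,0,0.01,0,0,0,1]
    - [0,0,0.01,0,0,0,1]
    - [0,0,0.01,0,0,0,1]

```text
time_s: 13.92
position: [0.5071, -0.2395, 0.1629]
tcp_rot: [[0.832, -0.269, 0.486], [-0.231, -0.963, -0.137], [0.505, 0.001, -0.863]]
force: [-17.4, 5.9, 23.4]
opening: 0.314
grasp_force: 30.0
```

```bash
python3 st.py
```

```text
nose in mh [ 0.0001 -0.0002 -0.0482] F mount [-4.2  1.  29.4] mom [0.52 1.01 0.05] ang err [-0.1   0.32  0.03] 0.3142249828964576
```

The flange is seated: motion stopped with a 29 N reaction. I'll relax the push and release.

Call:
step_arm:
  steps:
    - [0,0,-0.005,0,0,0,1]
    - [0,0,-0.009,0,0,0,1]
    - [0,0,-0.009,0,0,0,-0.4]
    - [0,0,-0.009,0,0,0,-0.4]
    - [0,0,-0.009,0,0,0,-0.4]
    - [0,0,-0.009,0,0,0,-0.4]
    - [0,0,-0.009,0,0,0,-0.4]
    - [0,0,-0.009,0,0,0,-0.4]

```text
time_s: 14.58
position: [0.5078, -0.2401, 0.163]
tcp_rot: [[0.832, -0.268, 0.485], [-0.231, -0.964, -0.135], [0.504, 0.0, -0.864]]
force: [-0.1, 0.9, -1.0]
opening: 0.659
grasp_force: 0.0
```

Call:
step_arm:
  steps:
    - [0,0,-0.06,0,0,0,-0.4]
    - [0,0,-0.15,0,0,0,-0.4]
    - [0,0,-0.28,0,0,0,-0.4]
    - [0,0,-0.4,0,0,0,-0.4]
    - [0,0,-0.5,0,0,0,-0.4]
    - [0,0,-0.5,0,0,0,-0.4]
    - [0,0,-0.5,0,0,0,-0.4]
    - [0,0,-0.5,0,0,0,-0.4]

```text
time_s: 15.25
position: [0.4347, -0.2196, 0.2924]
tcp_rot: [[0.833, -0.268, 0.485], [-0.231, -0.964, -0.135], [0.503, -0.0, -0.864]]
force: [-0.1, -0.5, 0.2]
opening: 0.7
grasp_force: 0.0
```

```bash
python3 - <<'E'
from mh import *
save('wrist','w8');save('scene','s8');w=Cam('w8');c=Cam('s8');print(read_state()['force'],read_state()['opening'])
zc=cv2.resize(c.im[125:205,140:220],(420,420),interpolation=2)
cv2.imwrite('pics/z8.png',np.hstack([w.im[:,90:470],zc])); print(w.proj(MH+.046*z),w.proj(MH))
E
```

```text
[-0.09055278 -0.30117851  0.80776681] 0.6993532828119954
[276.32547191 204.47192244] [276.42295808 190.41035129]
```

View pics/z8.png

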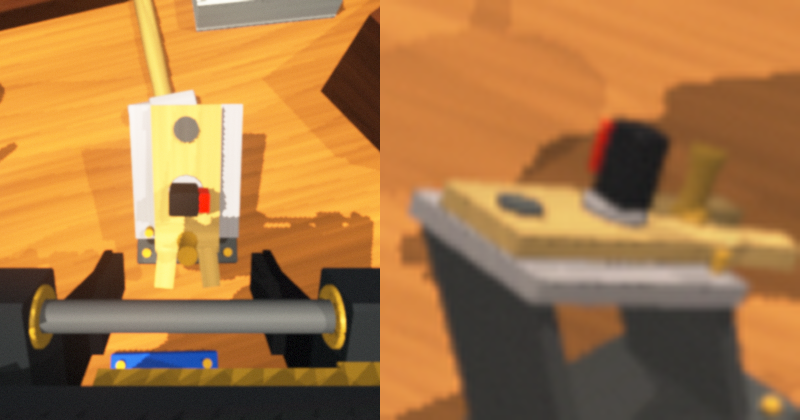

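The pin is seated with its flange on the wood and its red button out, at wrist (294,200). The peg is home and the gripper is clear, so I'll hand in.

```bash
python3 -c "
from rig import *
print(hand_in())"
```

```text
the job is handed in; nothing more can be done
None
```

I swung the peg home, slid the pin through both holes until its flange rested on the wood, and released it so the button sprang out. The job is handed in at about 15 s of the 61 s allowed; no verdict came back.

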